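# Switch on the stone carver's bench in order

### The arm

A 6-joint arm with a two-finger parallel gripper is mounted at the origin on the work surface. World frame = base frame: x ahead of the robot, y to its left, z up, the work surface at z = 0. Lengths are in m, angles in rad, forces in N, time in s.
With the tool pointing down it reaches from about 0.35 to 0.725 m from the base axis. Payload 6 kg.
Tool frame: the origin (TCP) lies on the centre line of the jaws, within the pads' length; the fingertips stand 25 mm ahead of it and the grasp point (between the pads) lies 6 mm ahead of it; z points along the fingers, y is the line along which they close (so a half turn about z gives the same grasp; the last joint's range is limited). The gripper opens to 85 mm and grips with 20 to 120 N. Pads are 22 mm wide; open, the fingers measure 114 mm over their backs; the gripper's body (76 mm by 85 mm) begins 54 mm behind the grasp point. The pads swing forward as they close: fully open they stand 13 mm farther back than shut.
Start: joints at [-0.935, 0.04, 0.085, 0, -1.615, -0.334], TCP at [0.178, -0.573, 0.256] pointing down, gripper open.
Joint ranges: [-2.56, 2.56], [-1.29, 2.01], [-1.08, 1.49], [-3.29, 1.98], [-2.81, -0.18], [-2.99, 2.99]. Speed limits (rad/s): [2.57, 2.57, 3.01, 3.14, 3.14, 3.14].

### API

Orientations are given as a 3x3 rotation matrix whose columns are the frame's x, y, z axes.
In Python, from station import sense, get_image, finish_job gives the robot as it stands.
- The arm moves only by the shell command python3 -m crank 'ROWS' [FORCE]. ROWS is JSON, a list of rows, each an object of numbers: "x", "y", "z": the shift along the tool's x, y, z in mm; "yaw": the turn about the tool's z in degrees; "hand": the opening, from 0 (shut) to 1 (fully open). In form: [{"x": .., "y": .., "z": .., "yaw": .., "hand": ..}, ...]. A call has 1 to 12 rows; each row shifts and turns the commanded pose from where the row before left it, along the tool's axes as they then stand; what a row does not reach is not made up. A row lasts 1/8 s, in which the tool goes at most 62.5 mm and 10.7 degrees, less where a joint would pass 70% of its speed; a pose out of reach is approached as far as the arm can. A call with a gripper value outside its range is refused whole. The fingers move at their own pace and stop on an object; FORCE is the grip in N (left out, the last holds). Time passes only in rows, so rows that do not move let the fingers close. It gives the time, the measured TCP pose, the force, the opening and the grip force at its end, in the units of the state.
- sense(): the state, without advancing time (a new reading comes with each control period).
- get_image(name): name is "scene" or "top"; returns a dict with "frame" (420x560x3 uint8, red, green, blue), "range_z" (420x560 float32, m along the optical axis (not along the pixel's ray), 0 where there is no reading), "vfov" (degrees; the focal length in pixels is half the picture's height over the tangent of half this angle, whatever the lens; pixels are square), "cx", "cy" (the principal point, pixels), "D" ([k1, k2, p1, p2, k3] as OpenCV has them; the pictures are not rectified), "position" and "orientation" of the camera in the world. Camera axes: x right, y up, looking along -z (the intrinsics and any distortion apply to the point x, -y, -z); pixel columns grow to the right and rows downward; lengths in m; the calibration is good to about 2 mm. A picture is of the moment at which its call begins.
- finish_job(): hands the job in; it is judged then, once.
The state is a dict: "clock": time; "joint_positions": joint angles; "qvel": joint speeds; "joint_efforts": joint torques, N m; "eef_pos": TCP position; "tcp_rot": TCP orientation; "force": force on the tool from outside, world axes, zero at the start; "moment": the same for the moment, N m; "opening": finger opening in m; "grasp_force": force on a finger pad.
Only numpy, scipy, OpenCV 4.12 (cv2) and the standard library are available. Lean on these libraries where they do the work, as an engineer would, in place of code of your own. Each camera call takes 0.05 s, during which the arm holds its last target. There are 200 camera calls.

### The job

Get the bench ready for engraving by working the three switch boxes with your fingertips in this order: first tip the rocker over by pressing its raised end fully down, then press the square key fully down (it stays down by itself), and last press the large round button fully in and let it spring back out. Do not press the small round button beside the large one, and leave every box and the other things on the bench standing where they are: nothing is to be picked up or pushed aside.

Things in the scene. Friction and masses are not known exactly. Their poses are not given: they have to be found in the camera images.
- rocker_box: Loose battery-powered radio switch box, plain grey plastic, 120 mm (its x) by 80 mm (its y) by 45 mm high, about 0.7 kg, standing on a rubber foot; origin at the centre of its underside, z up, yaw within 0.45 rad of the world axes; its top carries the rocker, in the middle, with a thin dark line on its raised end. The boxes swap places from run to run.
- key_box: Loose battery-powered radio switch box, plain grey plastic, 120 mm (its x) by 80 mm (its y) by 45 mm high, about 0.7 kg, standing on a rubber foot; origin at the centre of its underside, z up, yaw within 0.45 rad of the world axes; its top carries one square key, in the middle.
- button_box: Loose battery-powered radio switch box, plain grey plastic, 120 mm (its x) by 80 mm (its y) by 45 mm high, about 0.7 kg, standing on a rubber foot; origin at the centre of its underside, z up, yaw within 0.45 rad of the world axes; its top carries two round buttons on its centre line: the large one 28 mm from the centre towards -x of the box, the small one 34 mm from the centre towards +x.
- rocker (a joint): Tilt of the rocker, rad: 0 (to 0.05) at the start = off, the end towards +x of the box raised; 0.44 = on, that end fully down and the other raised (0.22 rad from level either way). The pivot runs level along the box's y, over its centre, 58 mm above the bench. It stays wherever it is left; friction takes 2 N at its end, up to 6 N nearer to the pivot.
- rocker_raised_end (a point): Point on the upper face of the rocker, 22 mm from its pivot and 8 mm in from the edge of the raised end. The rocker is a flat off-white paddle 60 mm (box x) by 40 mm (box y), 8 mm thick. At the start this point lies about 67 mm above the bench, when over about 57 mm; a blunt tip pressed straight down here bottoms out at 59 to 61 mm, resting nearer to the pivot.
- square_key (a joint): Depth of the square key, m: 0 (to 0.001) = out, 0.008 = fully down. It has no return spring: friction of about 4 N keeps it wherever it is left.
- square_key_top (a point): Centre of the flat top of the square off-white key, 36 mm by 36 mm; 63 mm above the bench when out, 55 mm when fully down (10 mm above the box's top).
- large_button (a joint): Depth of the large round button, m: 0 = out, 0.006 = fully in. A spring returns it: 1.5 N starts it, 5 N holds it fully in.
- large_button_top (a point): Centre of the flat top of the large round off-white button, 34 mm in diameter; 63 mm above the bench when out, 57 mm when fully in.
- small_button (a joint): Depth of the small round button (stop), m: 0 = out, 0.005 = fully in. Spring of 0.9 to 3 N. Must stay out.
- small_button_top (a point): Centre of the flat top of the small round off-white button, 18 mm in diameter; 55 mm above the bench, so 8 mm lower than the large one and 62 mm from it.
- stone_lion: Loose seated stone lion, dark grey, plinth 34 mm by 28 mm, 52 mm high, 0.09 kg, standing between two boxes; origin at the centre of its underside. Leave it alone.
- seal_stone: Loose pale stone seal, 28 mm square block with a round knob, 51 mm high, 0.09 kg, standing between two boxes; origin at the centre of its underside. Leave it alone.
- chisel: Loose steel chisel lying on the bench between the robot and the boxes, 178 mm long and 14 mm high, its long axis its own x, roughly along world y; origin on its underside, 80 mm from the blunt end. Leave it alone.
- brush: Loose flat dusting brush lying beyond the boxes, 160 mm long, 34 mm wide, 14 mm high, its long axis its own x, roughly along world y; origin on its underside, 80 mm from either end. Leave it alone.
Things that resemble listed ones, but are neither listed nor needed, are in the scene too. Leave any orange or red look-alike of the key_box alone.

How it is judged:
On the way, in this order (a step that is already met when the one before it is completed fails the run):
1. the rocker is tipped over: at least 0.38 of its 0.44 rad (value of joint rocker above 0.38 rad), for 0.2 s.
2. the square key is down: at least 6.5 of its 8 mm (value of joint square_key above 0.0065 m and value of joint rocker above 0.38 rad), for 0.2 s.
3. the large round button is pressed in: at least 4.5 of its 6 mm (all of step 2 and value of joint large_button above 0.0045 m), for 0.1 s.
At the end, for the whole second after the job is handed in: The rocker is tipped over (at least 0.38 rad), the square key is down (at least 6.5 mm), both round buttons are out (within 1.5 mm), the three boxes stand upright and at rest within 25 mm of where they were, and the lion, seal stone, chisel and brush lie within 20 mm of where they were (all of step 2 and value of joint each of large_button, small_button below 0.0015 m and distance of each of rocker_box, key_box, button_box from where it was at the start of the episode below 0.025 m and angle between each of rocker_box, key_box, button_box's own z axis and vertical below 0.1 rad and linear speed of each of rocker_box, key_box, button_box below 0.02 m/s and distance of each of stone_lion, seal_stone, chisel, brush from where it was at the start of the episode below 0.02 m); the robot touches nothing.
It fails at once if the square key is pressed before the rocker is over (value of joint square_key above 0.003 m and value of joint rocker below 0.3 rad).
It fails at once if the large button is pressed before the rocker is over and the square key is down (value of joint large_button above 0.002 m and (value of joint rocker below 0.3 rad or value of joint square_key below 0.0055 m)).
It fails at once if the small button is pressed (value of joint small_button above 0.002 m).
It fails at once if a switch box is lifted, tipped or pushed more than 25 mm (height (world z) of any of rocker_box, key_box, button_box above 0.01 m or angle between any of rocker_box, key_box, button_box's own z axis and vertical above 0.15 rad or distance of any of rocker_box, key_box, button_box from where it was at the start of the episode above 0.025 m).
It fails at once if the lion, seal stone, chisel or brush is lifted or moved more than 20 mm (distance of any of stone_lion, seal_stone, chisel, brush from where it was at the start of the episode above 0.02 m or height (world z) of any of stone_lion, seal_stone, chisel, brush above 0.01 m).
It also fails if it takes over 50 s, if anything falls off the work surface, if the arm or the gripper's body presses on something with over 40 N, if the wrist force passes 120 N, or if a joint passes its speed limit or range.

## Working session

There is one attempt and no reset: what is moved stays moved. The work goes in short steps, Python scripts to look and compute and a shell command to move; the robot and the scene stay as the last step left them, time stands still between calls to the robot, and variables do not carry over. Pictures are saved under pics/ and viewed, at most 10 in all, crops included, and the job is handed in when it is done.

```bash
mkdir -p pics; cat > h.py <<'E'
import numpy as np,cv2
from station import sense,get_image,finish_job
def cam(i):
    h,w=i['range_z'].shape;f=h/2/np.tan(np.radians(i['vfov'])/2)
    return np.array([[f,0,i['cx']],[0,f,i['cy']],[0,0,1]]),np.array(i['D'],float)
def R(i): return np.array(i['orientation']).reshape(3,3)
def cloud(i):
    K,D=cam(i);h,w=i['range_z'].shape
    uv=np.stack(np.meshgrid(np.arange(w),np.arange(h)),-1).reshape(-1,1,2).astype(np.float64)
    n=cv2.undistortPoints(uv,K,D).reshape(h,w,2);d=i['range_z']
    P=np.stack([n[...,0]*d,-n[...,1]*d,-d],-1)
    return P@R(i).T+np.array(i['position'])
def ray(i,u,v,z):
    K,D=cam(i);n=cv2.undistortPoints(np.array([[[u,v]]],float),K,D)[0,0]
    r=R(i)@np.array([n[0],-n[1],-1]);p=np.array(i['position']);return p+r*(z-p[2])/r[2]
E
python3 - <<'E'
from h import *
import pickle
for n in('scene','top'):
    i=get_image(n);pickle.dump(i,open(n+'.pkl','wb'))
    cv2.imwrite(f'pics/{n}0.png',cv2.resize(i['frame'][...,::-1],(784,588)))
    print(n,i['position'],i['vfov'],i['D'],(i['range_z']>0).mean())
s=sense();print(s['clock'],s['eef_pos'],s['tcp_rot'],s['opening'])
E
```

```text
scene [1.09015427 0.57047479 0.71479777] 57.69262038783104 [0.00241727 0.         0.         0.         0.        ] 0.9958971088435374
top [ 0.47033151 -0.15771236  1.27791782] 53.0659054111969 [0.02941141 0.         0.         0.         0.        ] 0.9959948979591837
0.1 [ 0.17832147 -0.5725976   0.25533328] [[-9.54799274e-01 -2.97250556e-01 -6.73125838e-04]
 [-2.97251270e-01  9.54797958e-01  1.59463378e-03]
 [ 1.68693399e-04  1.72264268e-03 -9.99998502e-01]] 0.08543106899131608
```

View pics/top0.png

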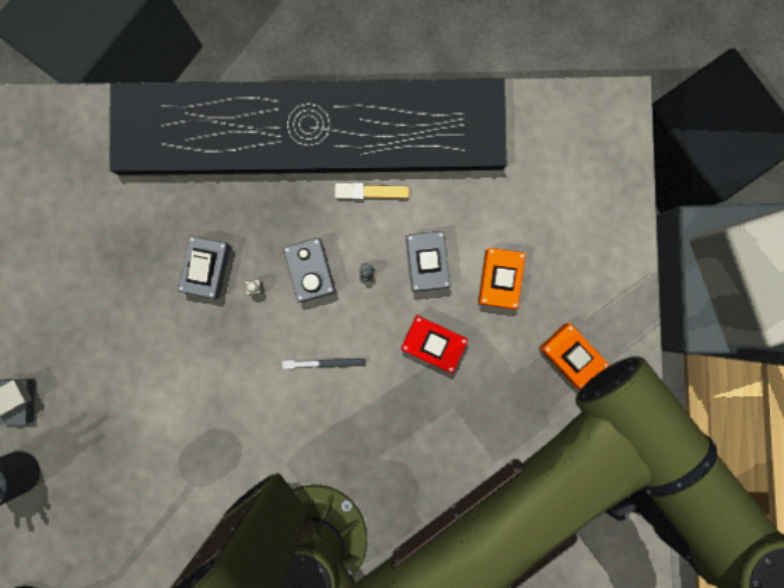

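View pics/scene0.png

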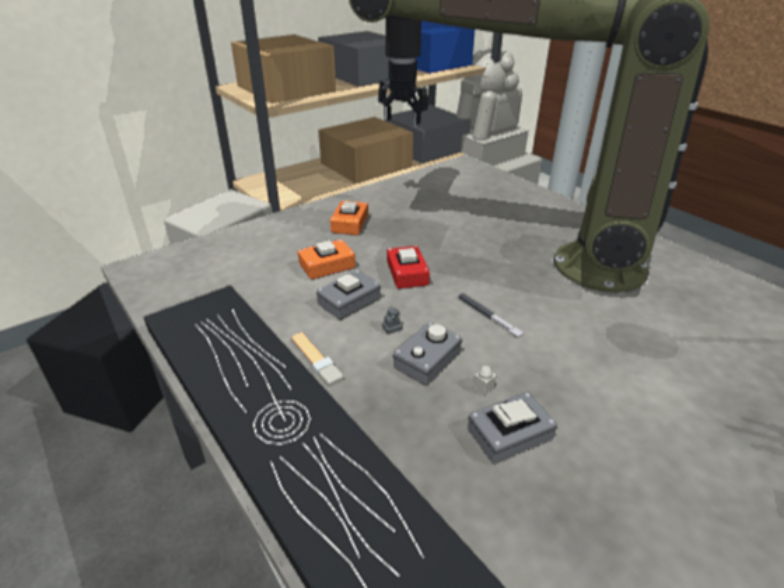

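Top view (784 px picture): grey rocker box at (204,267) with a dark line near its upper (+x) end at about (201,256). Button box at (308,270), large button (312,283), small (304,254). Grey key box at (428,262). Seal at (253,287), lion (367,271), brush (372,191), chisel (323,364).
Look-alikes of the key: orange (503,278), orange (575,357) and red (435,345). I choose the grey one at (428,262).

```bash
python3 - <<'E'
from h import *
import pickle
i=pickle.load(open('top.pkl','rb'));P=cloud(i)
img=i['frame'][155:225,120:335,::-1]
cv2.imwrite('pics/crop.png',cv2.resize(img,None,fx=3.7,fy=3.7,interpolation=cv2.INTER_CUBIC))
print('orient',np.round(R(i),3))
z=P[...,2];print('bench z',np.median(z[330:340,150:200]))
hsv=cv2.cvtColor(i['frame'],cv2.COLOR_RGB2HSV)
for n,(u,v),h in(('rocker',(204,267),.06),('button',(308,270),.05),('key',(428,262),.05)):
    u/=1.4;v/=1.4
    sl=np.s_[int(v-32):int(v+32),int(u-30):int(u+30)]
    m=((z[sl]>.035)&(z[sl]<.08)).astype(np.uint8)
    k,l,st,c=cv2.connectedComponentsWithStats(m);j=1+np.argmax(st[1:,4])
    p=P[sl][l==j]
    r=cv2.minAreaRect((p[:,:2]*1000).astype(np.float32));print(n,r,'top z',np.percentile(p[:,2],[10,50,90,99]))
    for lo in(.051,.060):
        w=P[sl][(z[sl]>lo)&(z[sl]<.08)]
        if len(w)>5: print('  z>',lo,len(w),cv2.minAreaRect((w[:,:2]*1000).astype(np.float32)),w.mean(0))
for n,u,v,h in(('large',312,283,.063),('small',304,254,.055),('key',428.5,260.5,.063),('line',201,256,.068),('rockercentre',200,267,.062),('seal',253,287,.05),('lion',367,271,.05)):
    print(n,ray(i,u/1.4,v/1.4,h),P[int(v/1.4),int(u/1.4)])
E
```

```text
orient [[-0.016  0.998 -0.055]
 [-1.    -0.016  0.003]
 [ 0.003  0.055  0.999]]
bench z 0.0002278297869814372
rocker ((576.9947509765625, 223.87872314453125), (81.34722900390625, 119.62385559082031), 77.17989349365234) top z [0.04289842 0.0476563  0.06421554 0.06955554]
  z> 0.051 354 ((572.8571166992188, 226.51817321777344), (55.01192855834961, 91.40086364746094), 77.52640533447266) [0.57592023 0.22256535 0.06125791]
  z> 0.06 219 ((577.669189453125, 224.74560546875), (47.1529655456543, 58.59214401245117), 81.87098693847656) [0.58315562 0.22253121 0.06460017]
button ((567.5684204101562, 2.9050064086914062), (120.12366485595703, 80.4267349243164), 14.8867826461792) top z [0.0427334  0.04650789 0.05775235 0.06703589]
  z> 0.051 170 ((570.027099609375, 2.5338821411132812), (109.83695220947266, 67.34562683105469), 16.337627410888672) [ 0.55582706 -0.00176043  0.06007792]
  z> 0.06 98 ((559.7530517578125, -4.600201606750488), (31.600866317749023, 67.4004898071289), 89.86138916015625) [ 0.54098375 -0.00481444  0.06423243]
key ((582.0271606445312, -248.27053833007812), (120.4671401977539, 
[... 250 characters left out ...]
> 0.06 143 ((582.09521484375, -248.31748962402344), (35.51648712158203, 35.36738586425781), 5.874361038208008) [ 0.58234915 -0.24809741  0.06388689]
large [ 0.53735556 -0.00860111  0.063     ] [ 0.5379825  -0.00573919  0.05986141]
small [0.59856173 0.00846505 0.055     ] [0.59996429 0.00905173 0.05366677]
key [ 0.58019697 -0.25009102  0.063     ] [ 0.58009199 -0.2496235   0.06648763]
line [0.59624833 0.21792361 0.068     ] [0.59878679 0.21966967 0.06764102]
rockercentre [0.57411757 0.2218239  0.062     ] [0.57617693 0.22411281 0.06254751]
seal [0.53166918 0.11576554 0.05      ] [0.53175075 0.11805875 0.04902965]
lion [ 0.5613765  -0.12208812  0.05      ] [ 0.56292221 -0.12174726  0.05181844]
```

View pics/crop.png

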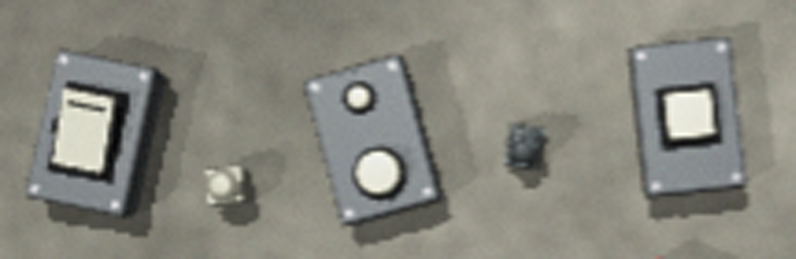

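Measured positions agree with the given sizes (boxes 120×80, key 35×35). Targets: rocker end (598,219), key (582,-248), large button (541,-5). I close the fingers and set out for the rocker.

```bash
python3 -m crank '[{"x":-40,"y":39.5,"hand":0},{"x":-40,"y":39.5,"hand":0},{"x":-40,"y":39.5,"hand":0},{"x":-40,"y":39.5,"hand":0},{"x":-40,"y":39.5,"hand":0},{"x":-40,"y":39.5,"hand":0},{"x":-40,"y":39.5,"hand":0},{"x":-40,"y":39.5,"hand":0},{"x":-40,"y":39.5,"hand":0},{"x":-40,"y":39.5,"hand":0},{"x":-40,"y":39.5,"hand":0},{"x":-40,"y":39.5,"hand":0}]' 30
python3 -m crank '[{"x":-40,"y":39.5,"hand":0},{"x":-40,"y":39.5,"hand":0},{"x":-38,"y":39.5,"hand":0},{"x":-38,"y":39.5,"hand":0},{"yaw":10,"hand":0},{"yaw":10,"hand":0},{"yaw":10,"hand":0},{"z":40,"hand":0},{"z":40,"hand":0},{"hand":0}]'
cat >>h.py <<'E'
def go(tx,ty,ztip):
    s=sense();Rt=np.array(s['tcp_rot']).reshape(3,3);p=np.array(s['eef_pos'])
    print('t',s['clock'],'p',p,'F',np.round(s['force'],2),'open',s['opening'],'yaw',np.degrees(np.arctan2(Rt[1,0],Rt[0,0])),'q',np.round(s['joint_positions'],2))
    print('tool shift mm',np.round(Rt.T@(np.array([tx,ty,ztip+.025])-p)*1000,1))
E
python3 -c "
from h import *
go(.598,.219,.09)"
```

```text
t 0.1 p [ 0.17832147 -0.5725976   0.25533328] F [ 0.27  0.3  -0.29] open 0.08543106899131608 yaw -162.70741716419533 q [-0.94  0.04  0.08 -0.   -1.62 -0.33]
tool shift mm [-636.   630.8  141.3]$[0]: bad value
$[0]: bad value
```

```bash
python3 -m crank '[{"x":-40,"y":39.5,"z":0,"yaw":0,"hand":0},{"x":-40,"y":39.5,"z":0,"yaw":0,"hand":0},{"x":-40,"y":39.5,"z":0,"yaw":0,"hand":0},{"x":-40,"y":39.5,"z":0,"yaw":0,"hand":0},{"x":-40,"y":39.5,"z":0,"yaw":0,"hand":0},{"x":-40,"y":39.5,"z":0,"yaw":0,"hand":0},{"x":-40,"y":39.5,"z":0,"yaw":0,"hand":0},{"x":-40,"y":39.5,"z":0,"yaw":0,"hand":0}]' 30
python3 -c "
from h import *
go(.598,.219,.09)"
```

```text
clock: 1.1
eef_pos: [0.3903, -0.1742, 0.2562]
tcp_rot: [[-0.955, -0.297, 0.0], [-0.297, 0.955, 0.0], [-0.0, 0.0, -1.0]]
force: [0.2, -0.6, -0.2]
opening: 0.0
grasp_force: 0.0
t 1.1 p [ 0.3903345  -0.17420026  0.25617301] F [ 0.16 -0.55 -0.2 ] open 4.545161674195248e-05 yaw -162.69607531792172 q [ 0.06 -0.43 -0.32 -0.   -1.68 -1.33]
tool shift mm [-315.2  313.6  141.4]
```

```bash
python3 -m crank '[{"x":-40,"y":39.5,"z":0,"yaw":0,"hand":0},{"x":-40,"y":39.5,"z":0,"yaw":0,"hand":0},{"x":-40,"y":39.5,"z":0,"yaw":0,"hand":0},{"x":-40,"y":39.5,"z":0,"yaw":0,"hand":0},{"x":-40,"y":39.5,"z":0,"yaw":0,"hand":0},{"x":-40,"y":39.5,"z":0,"yaw":0,"hand":0},{"x":-40,"y":39.5,"z":0,"yaw":0,"hand":0},{"x":-35,"y":37,"z":0,"yaw":0,"hand":0},{"x":0,"y":0,"z":40,"yaw":10,"hand":0},{"x":0,"y":0,"z":40,"yaw":10,"hand":0},{"x":0,"y":0,"z":40,"yaw":10,"hand":0},{"x":0,"y":0,"z":10,"yaw":0,"hand":0}]'
python3 - <<'E'
from h import *
go(.598,.219,.09)
i=get_image('scene');K,D=cam(i)
img=i['frame'][230:370,270:450,::-1]
cv2.imwrite('pics/s1.png',cv2.resize(img,None,fx=4,fy=4,interpolation=cv2.INTER_CUBIC))
E
```

```text
clock: 2.6
eef_pos: [0.596, 0.2162, 0.1225]
tcp_rot: [[-0.976, 0.219, -0.006], [0.219, 0.976, -0.003], [0.005, -0.004, -1.0]]
force: [-0.5, 0.3, -0.1]
opening: 0.0
grasp_force: 0.0
t 2.6 p [0.59597267 0.21620515 0.12245937] F [-0.55  0.27 -0.08] open 2.2052136036009957e-07 yaw 167.37151592408182 q [ 0.66  0.16 -0.03 -0.   -1.39 -2.45]
tool shift mm [-1.4  3.2  7.4]
```

View pics/s1.png

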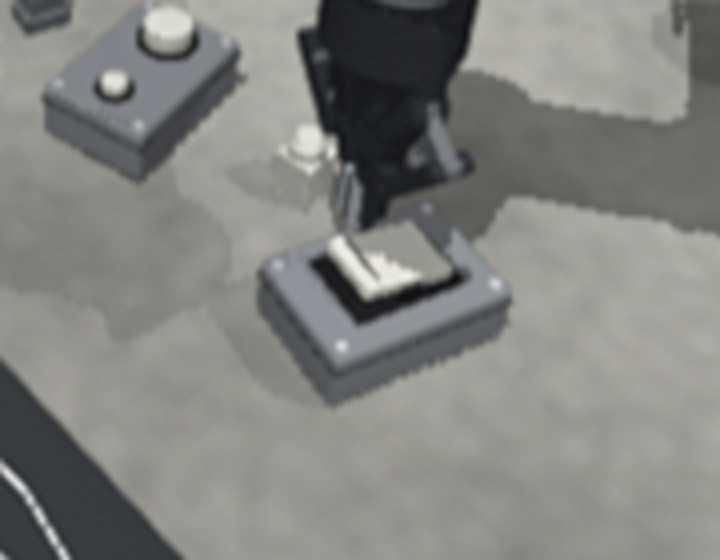

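The picture shows the closed fingertips at (372,225) hovering over the raised (lined) end of the rocker at (365,265). Pressing.

```bash
python3 -m crank '[{"x":-1,"y":3,"z":15,"yaw":0,"hand":0},{"x":0,"y":0,"z":12,"yaw":0,"hand":0},{"x":0,"y":0,"z":5,"yaw":0,"hand":0},{"x":0,"y":0,"z":4,"yaw":0,"hand":0},{"x":0,"y":0,"z":0,"yaw":0,"hand":0}]'
python3 -c "
from h import *
go(.598,.219,.059)"
```

```text
clock: 3.28
eef_pos: [0.5994, 0.2197, 0.0906]
tcp_rot: [[-0.976, 0.22, 0.001], [0.22, 0.976, 0.0], [-0.0, 0.0, -1.0]]
force: [0.9, -0.4, 0.2]
opening: 0.0
grasp_force: 0.0
t 3.275 p [0.59937245 0.21965191 0.0906362 ] F [ 0.9  -0.44  0.22] open 2.90039642476756e-05 yaw 167.29953470041218 q [ 0.66  0.18 -0.06  0.   -1.32 -2.46]
tool shift mm [ 1.2 -0.9  6.6]
```

```bash
python3 -m crank '[{"x":0,"y":0,"z":2,"yaw":0,"hand":0},{"x":0,"y":0,"z":2,"yaw":0,"hand":0},{"x":0,"y":0,"z":1,"yaw":0,"hand":0},{"x":0,"y":0,"z":0,"yaw":0,"hand":0},{"x":0,"y":0,"z":0,"yaw":0,"hand":0}]'

```

```text
clock: 3.9
eef_pos: [0.5995, 0.2197, 0.0856]
tcp_rot: [[-0.975, 0.22, 0.001], [0.22, 0.975, 0.0], [-0.001, 0.001, -1.0]]
force: [3.0, -0.3, 1.8]
opening: 0.0
grasp_force: 1.6
```

```bash
python3 -m crank '[{"x":0,"y":0,"z":1,"yaw":0,"hand":0},{"x":0,"y":0,"z":0,"yaw":0,"hand":0}]'
python3 -m crank '[{"x":0,"y":0,"z":1,"yaw":0,"hand":0},{"x":0,"y":0,"z":0,"yaw":0,"hand":0}]'
```

```text
clock: 4.15
eef_pos: [0.5992, 0.2197, 0.0843]
tcp_rot: [[-0.976, 0.22, 0.0], [0.22, 0.976, 0.0], [-0.0, 0.0, -1.0]]
force: [3.6, -0.3, 2.5]
opening: 0.0002
grasp_force: 1.7
clock: 4.4
eef_pos: [0.5992, 0.2197, 0.0832]
tcp_rot: [[-0.976, 0.22, -0.0], [0.22, 0.976, 0.0], [0.0, 0.0, -1.0]]
force: [3.8, -0.6, 3.2]
opening: 0.0001
grasp_force: 1.7
```

```bash
for k in 1; do python3 -m crank '[{"x":0,"y":0,"z":1,"yaw":0,"hand":0},{"x":0,"y":0,"z":0,"yaw":0,"hand":0}]'; done
python3 -m crank '[{"x":0,"y":0,"z":1,"yaw":0,"hand":0},{"x":0,"y":0,"z":0,"yaw":0,"hand":0}]'
python3 -m crank '[{"x":0,"y":0,"z":1,"yaw":0,"hand":0},{"x":0,"y":0,"z":0,"yaw":0,"hand":0}]'
```

```text
clock: 4.65
eef_pos: [0.5993, 0.2197, 0.083]
tcp_rot: [[-0.976, 0.22, 0.001], [0.22, 0.976, 0.0], [-0.0, 0.0, -1.0]]
force: [1.0, -0.6, 7.0]
opening: 0.0003
grasp_force: 3.1
clock: 4.9
eef_pos: [0.5994, 0.2198, 0.0829]
tcp_rot: [[-0.976, 0.22, 0.001], [0.22, 0.976, 0.0], [-0.001, 0.0, -1.0]]
force: [-0.1, -0.8, 8.9]
opening: -0.0001
grasp_force: 4.6
clock: 5.15
eef_pos: [0.5994, 0.2198, 0.0827]
tcp_rot: [[-0.976, 0.219, 0.001], [0.219, 0.976, 0.0], [-0.001, 0.001, -1.0]]
force: [-1.9, -1.1, 12.6]
opening: -0.0002
grasp_force: 6.1
```

Bottomed out (tip at 58 mm, force climbing). Lift and start towards the key, then look back.

```bash
python3 -m crank '[{"x":0,"y":0,"z":-10,"yaw":0,"hand":0},{"x":0,"y":0,"z":-40,"yaw":0,"hand":0},{"x":0,"y":0,"z":-50,"yaw":0,"hand":0},{"x":0,"y":-50,"z":0,"yaw":0,"hand":0},{"x":0,"y":-50,"z":0,"yaw":0,"hand":0},{"x":0,"y":-50,"z":0,"yaw":0,"hand":0},{"x":0,"y":-50,"z":0,"yaw":0,"hand":0},{"x":0,"y":-50,"z":0,"yaw":0,"hand":0}]'
python3 - <<'E'
from h import *
go(.582,-.248,.09)
i=get_image('top');P=cloud(i)
sl=np.s_[160:220,115:175]
w=P[sl].reshape(-1,3);m=(w[:,2]>.035)&(w[:,2]<.08)
print(cv2.minAreaRect((w[m][:,:2]*1000).astype(np.float32)))
c=np.array([.577,.224]);a=np.radians(-12.7);ux=np.array([np.cos(a),np.sin(a)]);uy=np.array([-ux[1],ux[0]])
for d in(-24,-16,-8,0,8,16,24):
    q=w[:,:2]-c; k=(abs(q@ux*1000-d)<4)&(abs(q@uy)<.015);print(d,np.median(w[k,2]))
i=get_image('scene')
cv2.imwrite('pics/s2.png',cv2.resize(i['frame'][230:370,270:450,::-1],None,fx=4,fy=4,interpolation=cv2.INTER_CUBIC))
E
```

```text
clock: 6.15
eef_pos: [0.5426, -0.0253, 0.1791]
tcp_rot: [[-0.976, 0.22, -0.003], [0.22, 0.976, 0.001], [0.003, -0.0, -1.0]]
force: [-0.1, -0.3, -0.2]
opening: 0.0001
grasp_force: 0.0
t 6.15 p [ 0.54262914 -0.02533909  0.17909349] F [-0.07 -0.26 -0.21] open 6.140907570903234e-05 yaw 167.31549269883422 q [ 0.32 -0.1  -0.2  -0.   -1.48 -2.11]
tool shift mm [ -87.5 -208.6   63.8]
((624.5120239257812, 219.52975463867188), (38.58955383300781, 85.47083282470703), 10.427014350891113)
-24 nan
-16 nan
-8 nan
0 nan
8 nan
16 nan
24 0.059040705882363986
  return _methods._mean(a, axis=axis, dtype=dtype,
  ret = ret.dtype.type(ret / rcount)
```

View pics/s2.png

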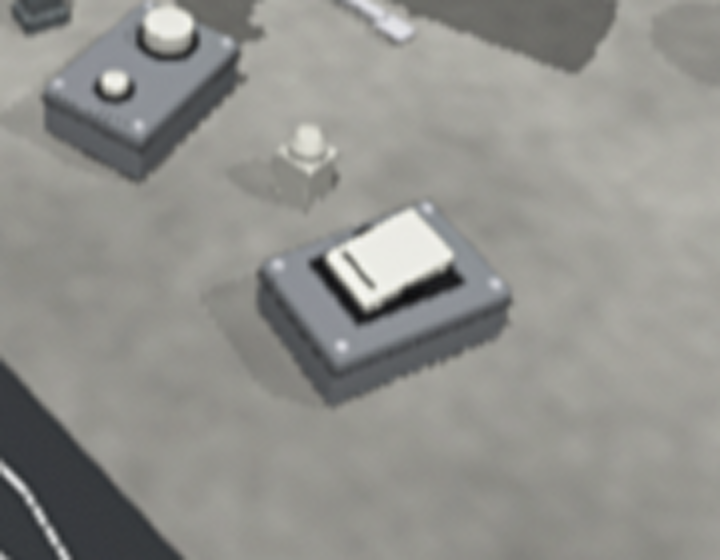

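The paddle is now tilted the other way: lined end down at (355,270), far end raised at (420,215). The box is unmoved. On to the key, checking the slope numerically from the scene depth.

```bash
python3 -m crank '[{"x":-22,"y":-52,"z":0,"yaw":0,"hand":0},{"x":-22,"y":-52,"z":0,"yaw":0,"hand":0},{"x":-22,"y":-52,"z":0,"yaw":0,"hand":0},{"x":-21.5,"y":-52.6,"z":0,"yaw":0,"hand":0},{"x":0,"y":0,"z":20,"yaw":-9,"hand":0},{"x":0,"y":0,"z":20,"yaw":-9,"hand":0},{"x":0,"y":0,"z":15,"yaw":0,"hand":0},{"x":0,"y":0,"z":0,"yaw":0,"hand":0}]'
python3 - <<'E'
from h import *
go(.582,-.248,.063)
c=np.array([.577,.224]);a=np.radians(-12.7);ux=np.array([np.cos(a),np.sin(a)]);uy=np.array([-ux[1],ux[0]])
for n in('top','scene'):
    i=get_image(n);w=cloud(i).reshape(-1,3);w=w[(w[:,2]>.03)&(w[:,2]<.08)]
    q=(w[:,:2]-c);k=(abs(q@ux)<.024)&(abs(q@uy)<.014)&(w[:,2]>.05)
    f=np.polyfit(q[k]@ux,w[k,2],1);print(n,k.sum(),'slope',np.arctan(f[0]),'z0',f[1])
cv2.imwrite('pics/s3.png',cv2.resize(i['frame'][160:260,200:340,::-1],None,fx=5,fy=5,interpolation=cv2.INTER_CUBIC))
E
```

```text
clock: 7.25
eef_pos: [0.5829, -0.2462, 0.1233]
tcp_rot: [[-0.996, -0.09, -0.004], [-0.09, 0.996, 0.001], [0.003, 0.002, -1.0]]
force: [-0.1, 0.1, -0.2]
opening: 0.0001
grasp_force: 0.0
t 7.25 p [ 0.58286472 -0.24617119  0.12329361] F [-0.12  0.11 -0.21] open 8.727854242198302e-05 yaw -174.8531217739267 q [-0.08  0.15 -0.04 -0.   -1.39 -1.4 ]
tool shift mm [ 0.9 -1.8 35.3]
top 162 slope -0.20578646142230858 z0 0.06320478961019985
scene 235 slope -0.2234368722286742 z0 0.06123994158214712
```

View pics/s3.png

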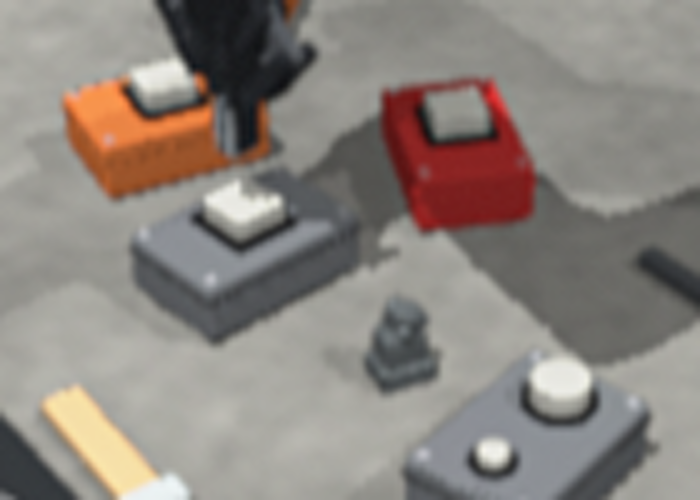

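Rocker slope is about -0.21 to -0.22 rad, so it is fully over. The closed tips at (235,150) are above the grey key at (243,205). Descend and press.

```bash
python3 -m crank '[{"x":1,"y":-2,"z":20,"yaw":0,"hand":0},{"x":0,"y":0,"z":12,"yaw":0,"hand":0},{"x":0,"y":0,"z":3,"yaw":0,"hand":0},{"x":0,"y":0,"z":2,"yaw":0,"hand":0},{"x":0,"y":0,"z":2,"yaw":0,"hand":0},{"x":0,"y":0,"z":2,"yaw":0,"hand":0},{"x":0,"y":0,"z":0,"yaw":0,"hand":0},{"x":0,"y":0,"z":0,"yaw":0,"hand":0}]'
python3 -m crank '[{"x":0,"y":0,"z":2,"yaw":0,"hand":0},{"x":0,"y":0,"z":0,"yaw":0,"hand":0}]'
python3 -m crank '[{"x":0,"y":0,"z":1,"yaw":0,"hand":0},{"x":0,"y":0,"z":0,"yaw":0,"hand":0}]'
```

```text
clock: 8.35
eef_pos: [0.5831, -0.2491, 0.0848]
tcp_rot: [[-0.996, -0.092, 0.001], [-0.092, 0.996, -0.0], [-0.001, -0.0, -1.0]]
force: [-0.1, 0.6, 3.7]
opening: -0.0
grasp_force: 1.9
clock: 8.6
eef_pos: [0.5831, -0.2492, 0.0822]
tcp_rot: [[-0.996, -0.092, 0.001], [-0.092, 0.996, -0.0], [-0.001, -0.0, -1.0]]
force: [0.6, -0.2, 2.6]
opening: -0.0003
grasp_force: 1.4
clock: 8.85
eef_pos: [0.5831, -0.2491, 0.0813]
tcp_rot: [[-0.996, -0.092, 0.001], [-0.092, 0.996, -0.0], [-0.001, -0.0, -1.0]]
force: [1.3, -0.3, 3.3]
opening: -0.0001
grasp_force: 1.5
```

```bash
python3 -m crank '[{"x":0,"y":0,"z":1.5,"yaw":0,"hand":0},{"x":0,"y":0,"z":0,"yaw":0,"hand":0}]'
python3 -m crank '[{"x":0,"y":0,"z":1.5,"yaw":0,"hand":0},{"x":0,"y":0,"z":0,"yaw":0,"hand":0}]'
python3 -m crank '[{"x":0,"y":0,"z":1.5,"yaw":0,"hand":0},{"x":0,"y":0,"z":0,"yaw":0,"hand":0},{"x":0,"y":0,"z":0,"yaw":0,"hand":0}]'
```

```text
clock: 9.1
eef_pos: [0.5831, -0.2491, 0.0801]
tcp_rot: [[-0.996, -0.092, 0.001], [-0.092, 0.996, -0.0], [-0.001, -0.0, -1.0]]
force: [0.3, -0.5, 5.5]
opening: -0.0001
grasp_force: 2.4
clock: 9.35
eef_pos: [0.5831, -0.2492, 0.0801]
tcp_rot: [[-0.996, -0.093, 0.001], [-0.093, 0.996, -0.001], [-0.001, -0.001, -1.0]]
force: [-3.0, 1.8, 11.3]
opening: -0.0003
grasp_force: 5.4
clock: 9.72
eef_pos: [0.5832, -0.2492, 0.08]
tcp_rot: [[-0.996, -0.093, 0.002], [-0.093, 0.996, -0.001], [-0.001, -0.001, -1.0]]
force: [-5.4, 4.8, 17.4]
opening: 0.0003
grasp_force: 8.4
```

Bottomed at tip 55 mm, as specified. Lift and move over the large button.

```bash
python3 -m crank '[{"x":0,"y":0,"z":-12,"yaw":0,"hand":0},{"x":0,"y":0,"z":-40,"yaw":0,"hand":0},{"x":0,"y":0,"z":-40,"yaw":0,"hand":0},{"x":4,"y":49.4,"z":0,"yaw":0,"hand":0},{"x":4,"y":49.4,"z":0,"yaw":0,"hand":0},{"x":4,"y":49.4,"z":0,"yaw":0,"hand":0},{"x":4,"y":49.4,"z":0,"yaw":0,"hand":0},{"x":4,"y":49.4,"z":0,"yaw":0,"hand":0},{"x":0,"y":0,"z":30,"yaw":-9,"hand":0},{"x":0,"y":0,"z":20,"yaw":0,"hand":0},{"x":0,"y":0,"z":0,"yaw":0,"hand":0}]'
python3 - <<'E'
from h import *
go(.541,-.005,.063)
for n in('top','scene'):
    i=get_image(n);w=cloud(i).reshape(-1,3)
    k=(np.hypot(w[:,0]-.582,w[:,1]+.2485)<.012)&(w[:,2]<.09);b=(abs(w[:,0]-.582)<.05)&(abs(w[:,1]+.2485)<.03)&(abs(w[:,2]-.045)<.005)
    print(n,'key top',np.median(w[k,2]),'box top',np.median(w[b,2]))
cv2.imwrite('pics/s4.png',cv2.resize(i['frame'][170:290,210:370,::-1],None,fx=4.5,fy=4.5,interpolation=cv2.INTER_CUBIC))
E
```

```text
clock: 11.1
eef_pos: [0.5387, -0.005, 0.1164]
tcp_rot: [[-0.969, -0.247, -0.005], [-0.247, 0.969, -0.001], [0.005, 0.001, -1.0]]
force: [0.2, -0.6, -0.3]
opening: 0.0
grasp_force: 0.0
t 11.1 p [ 0.53870289 -0.00496988  0.11636746] F [ 0.24 -0.57 -0.28] open 2.0861056756429335e-05 yaw -165.71233639740032 q [ 0.36 -0.09 -0.3  -0.   -1.37 -1.68]
tool shift mm [-2.4 -0.6 28.4]
top key top 0.05601546485140574 box top 0.046417286601899255
scene key top 0.05416879468908664 box top 0.044962588733071296
```

View pics/s4.png

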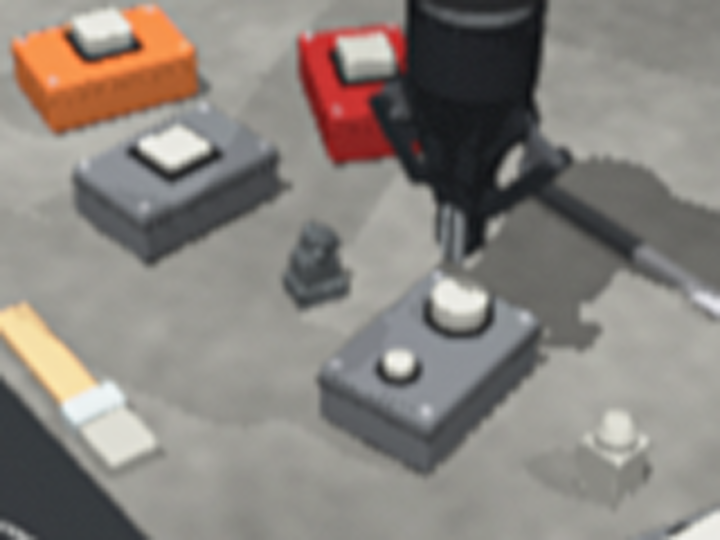

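Key is down at (175,148), with its top at about 55 mm. The tips at (462,258) are over the large button at (460,300), and the small one at (398,362) is well clear. Press.

```bash
python3 -m crank '[{"x":-2,"y":0,"z":16,"yaw":0,"hand":0},{"x":0,"y":0,"z":9,"yaw":0,"hand":0},{"x":0,"y":0,"z":3,"yaw":0,"hand":0},{"x":0,"y":0,"z":2,"yaw":0,"hand":0},{"x":0,"y":0,"z":2,"yaw":0,"hand":0},{"x":0,"y":0,"z":0,"yaw":0,"hand":0}]'
python3 -m crank '[{"x":0,"y":0,"z":2,"yaw":0,"hand":0},{"x":0,"y":0,"z":0,"yaw":0,"hand":0}]'
python3 -m crank '[{"x":0,"y":0,"z":1.5,"yaw":0,"hand":0},{"x":0,"y":0,"z":0,"yaw":0,"hand":0}]'
```

```text
clock: 11.95
eef_pos: [0.5422, -0.0045, 0.0872]
tcp_rot: [[-0.969, -0.247, 0.001], [-0.247, 0.969, -0.0], [-0.0, -0.0, -1.0]]
force: [-1.6, -0.0, 2.1]
opening: 0.0002
grasp_force: 0.9
clock: 12.2
eef_pos: [0.5423, -0.0045, 0.0851]
tcp_rot: [[-0.969, -0.247, 0.001], [-0.247, 0.969, 0.0], [-0.001, -0.0, -1.0]]
force: [-0.2, -0.9, 3.3]
opening: 0.0
grasp_force: 1.5
clock: 12.45
eef_pos: [0.5423, -0.0045, 0.0835]
tcp_rot: [[-0.969, -0.247, 0.001], [-0.247, 0.969, 0.0], [-0.001, -0.0, -1.0]]
force: [-0.9, -0.6, 4.0]
opening: -0.0001
grasp_force: 2.0
```

```bash
python3 -m crank '[{"x":0,"y":0,"z":1.5,"yaw":0,"hand":0},{"x":0,"y":0,"z":0,"yaw":0,"hand":0}]'
python3 -m crank '[{"x":0,"y":0,"z":1.5,"yaw":0,"hand":0},{"x":0,"y":0,"z":0,"yaw":0,"hand":0},{"x":0,"y":0,"z":0,"yaw":0,"hand":0}]'
```

```text
clock: 12.7
eef_pos: [0.5423, -0.0045, 0.0821]
tcp_rot: [[-0.969, -0.247, 0.001], [-0.247, 0.969, -0.0], [-0.001, -0.0, -1.0]]
force: [-1.1, -0.5, 6.0]
opening: -0.0001
grasp_force: 2.6
clock: 13.08
eef_pos: [0.5424, -0.0045, 0.082]
tcp_rot: [[-0.969, -0.247, 0.001], [-0.247, 0.969, -0.0], [-0.001, -0.001, -1.0]]
force: [-5.3, -0.4, 12.0]
opening: -0.0002
grasp_force: 6.0
```

Fully in (tip 57 mm, 12 N). Release, back off and check everything.

```bash
python3 -m crank '[{"x":0,"y":0,"z":-12,"yaw":0,"hand":0},{"x":0,"y":0,"z":-40,"yaw":0,"hand":0},{"x":0,"y":0,"z":-50,"yaw":0,"hand":0},{"x":0,"y":0,"z":-50,"yaw":0,"hand":0},{"x":50,"y":0,"z":0,"yaw":0,"hand":0},{"x":50,"y":0,"z":0,"yaw":0,"hand":0},{"x":0,"y":0,"z":0,"yaw":0,"hand":0},{"x":0,"y":0,"z":0,"yaw":0,"hand":0}]'
python3 - <<'E'
from h import *
i=get_image('scene');w=cloud(i).reshape(-1,3)
for n,x,y in(('large',.541,-.005),('small',.6004,.0116),('key',.582,-.2485)):
    k=(np.hypot(w[:,0]-x,w[:,1]-y)<.006)&(w[:,2]<.09);print(n,np.median(w[k,2]))
cv2.imwrite('pics/s5.png',cv2.resize(i['frame'][150:350,190:430,::-1],None,fx=3,fy=3,interpolation=cv2.INTER_CUBIC))
E
```

```text
clock: 14.08
eef_pos: [0.4451, -0.0289, 0.2321]
tcp_rot: [[-0.969, -0.247, 0.0], [-0.247, 0.969, 0.001], [-0.0, 0.001, -1.0]]
force: [0.8, -0.1, -0.3]
opening: -0.0
grasp_force: 0.0
large 0.06480298762464737
small 0.05347173409703876
key 0.0547832402111616
```

View pics/s5.png

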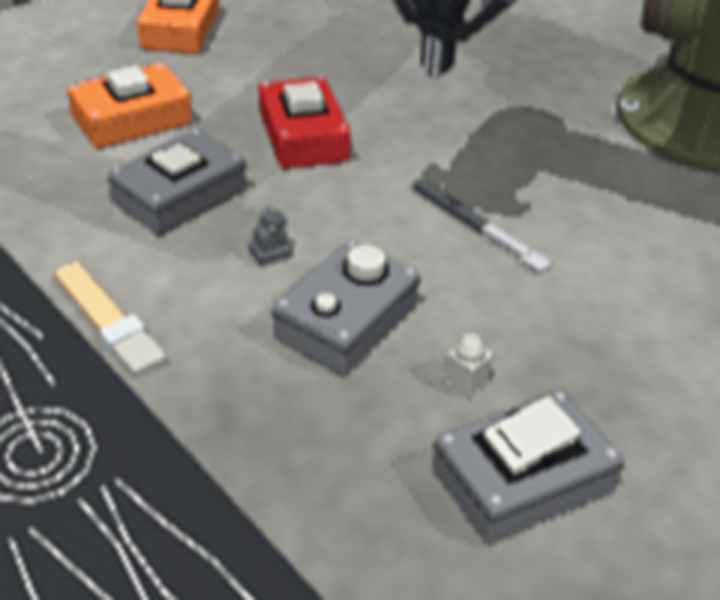

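The rocker is over (line end low at (510,440)), the key is down at (175,158), and both buttons are out at (367,262) and (326,302). Everything else stands in place and the gripper is clear.

```bash
python3 -c "
from station import finish_job
print(finish_job())"
```

```text
the job is handed in; nothing more can be done
None
```

The job is handed in: the rocker was tipped over, then the square key pressed down, then the large button pressed in and released. In the last pictures the small button was out and nothing on the bench had visibly moved; the hand-in returned no verdict.

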